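# Ready the dynamics track

### The arm

A 6-joint arm with a two-finger parallel gripper is mounted at the origin on the work surface. World frame = base frame: x ahead of the robot, y to its left, z up, the work surface at z = 0. Lengths are in mm, angles in rad, forces in N, time in s.
With the tool pointing down it reaches from about 275 to 750 mm from the base axis. Payload 10.2 kg.
Tool frame: the origin (TCP) lies midway between the tips of the shut fingers; the grasp point (between the pads) lies 19 mm behind it; z points along the fingers, y is the line along which they close (so a half turn about z gives the same grasp; the last joint's range is limited). The gripper opens to 85 mm and grips with 20 to 120 N. Pads are 22 mm wide; open, the fingers measure 114 mm over their backs; the gripper's body (76 mm by 85 mm) begins 54 mm behind the grasp point. The pads swing forward as they close: fully open they stand 13 mm farther back than shut.
Start: joints at [0.949, 0.313, 1.498, -0, 1.331, -0.223], TCP at [203.877, 483.803, 231.294] pointing down, gripper open.
Joint ranges: [-2.94, 2.94], [-0.97, 2.17], [0.19, 2.56], [-1.23, 4.37], [0.02, 3.11], [-2.88, 2.88]. Speed limits (rad/s): [2.39, 2.39, 3.01, 3.14, 3.14, 3.14].

### API

Orientations are given as a unit quaternion [w, x, y, z].
In Python, from rig import ctrl, capture, camera_info gives the robot as it stands.
- The arm moves only by the tool apply_moves, never from a script. Its argument "targets" is a list of rows, each a list of 3 entries, a list of its own where there are three numbers: the finger opening in mm, from 0 to 85.4, then the shift along the world's x, y, z in mm, then the turn, a rotation vector about the world's x, y, z in degrees. In form: [[grip, [dx, dy, dz], [rx, ry, rz]], ...]. A call has 1 to 20 rows; each row is the pose to reach, as a shift and turn from the pose commanded when the call began; what a row does not reach only later rows make up. A row lasts 1/10 s, in which the tool goes at most 50 mm and 8.59 degrees, less where a joint would pass 70% of its speed; a pose out of reach is approached as far as the arm can. A call with a gripper value outside its range is refused whole. The fingers move at their own pace and stop on an object; "squeeze" is the grip in N (left out, the last holds). Time passes only in rows, so rows that repeat a pose let the fingers close. It gives the time, the measured TCP pose, the force, the opening and the grip force at its end, in the units of the state.
- ctrl.sense(): the state, without advancing time (a new reading comes with each control period).
- capture(name): name is "scene" or "top" or "wrist"; returns (picture, depth): 480x640x3 uint8, blue, green, red; 480x640 float32, mm along the optical axis (not along the pixel's ray), 0 where there is no reading.
- camera_info(name): a dict with "vfov" (degrees; the focal length in pixels is half the picture's height over the tangent of half this angle, whatever the lens; pixels are square), "cx", "cy" (the principal point, pixels), "extrinsics" (4x4, takes a point from camera to world coordinates). Camera axes: x right, y down, z forward; pixel columns grow to the right and rows downward; lengths in mm; the calibration is good to about 2 mm. A picture is of the moment at which its call begins: read the wrist's pose just before it. camera_info takes no time and is no camera call; for the wrist camera it gives the pose at the moment of the call.
- ctrl.finish_job(): hands the job in; it is judged then, once.
The state is a dict: "time_s": time; "joints": joint angles; "dq": joint speeds; "tau": joint torques, N m; "eef_pos": TCP position; "ee_rot": TCP orientation; "force": force on the tool from outside, world axes, zero at the start; "wrist_torque": the same for the moment, N m; "grip_width": opening from 0.0 (shut) to 1.0 (fully open); "grip_force": force on a finger pad.
Only numpy, scipy, OpenCV 4.12 (cv2) and the standard library are available. Lean on these libraries where they do the work, as an engineer would, in place of code of your own. Each camera call takes 0.05 s, during which the arm holds its last target. There are 200 camera calls.

### The job

First clear away everything that lies on the dynamics track and on its carriage: put it all in the wooden box. Then lay all the steel load blocks flat on the carriage bed, side by side within the rim, grip ribs up, and after that push the loaded carriage along the track to the end stop until the spring catch has clicked in behind it. Leave the beaker, the flask and the stone specimen where they are.

Things in the scene. Friction and masses are not known exactly. Their poses are not given: they have to be found in the camera images.
- track: Fixed aluminium track, 500 mm long along own y, deck 96 mm wide (own x), deck top 20 mm above the table. Origin: under its middle, table height. The carriage starts at the -y end and is pushed along +y to the end stop (36 mm high wall). The catch sits in a black housing beside the deck, on its -x side, 180 mm along +y, top 48 mm above the table.
- cart (a joint): Travel of the carriage along the track's +y, in m: 0 at its start, 0.263 at the end stop. Friction about 1 N; stays where left. From about 0.239 a strike on its -x side meets the catch's roller, which resists (10 N at 0.241, falling to none at 0.250); past about 0.254 the roller springs out behind the strike, drives it to about 0.260 and holds it. Clicked in: above 0.256.
- catch (a joint): Spring roller of the catch, in m: 0 = fully out; pushed back by up to 0.005 while the carriage's strike goes past; 0 again when it has clicked in.
- bed (a point): Centre of the carriage's flat grey bed surface (36 mm above the table); travels with it, axes parallel to the track's. The bed measures 154 (y) x 94 mm (x) inside a rim 6 mm high. The underside runs 2 mm over the deck; the carriage ends 85 mm ahead (+y) and 105 mm behind (-y) of this point and is 102 mm wide.
- handle (a point): Centre of the top face of the carriage's black upright push handle, at its rear (-y) end: a plate 32 (x) x 14 (y) mm standing 46 mm above the bed surface. Grip it from above across its 14 mm, or push its rear face. The carriage cannot be lifted off.
- crate: Fixed open wooden box, 196 (own x) x 256 (own y) mm outside, 60 mm high, walls and floor 8 mm thick. Origin: centre of its underside. It stands beyond the track, on the left or the right, with the mat on the other side.
- crate_in (a point): Centre of the wooden box's inner floor, 8 mm above the table.
- mat: Fixed black rubber mat, 170 x 210 x 3 mm, on which the load blocks start. Origin: centre of its underside.
- load0: Steel load block: flat bar 80 (own x) x 40 (own y) x 22 mm high, with an upright grip rib on the middle of its top, 14 (x) x 36 (y) x 30 mm high (overall height 52 mm); about 0.35 kg. Origin: centre of its underside. Starts on the rubber mat. Two or three are present.
- load1: Steel load block: flat bar 80 (own x) x 40 (own y) x 22 mm high, with an upright grip rib on the middle of its top, 14 (x) x 36 (y) x 30 mm high (overall height 52 mm); about 0.35 kg. Origin: centre of its underside. Starts on the rubber mat. Two or three are present.
- load2: Steel load block: flat bar 80 (own x) x 40 (own y) x 22 mm high, with an upright grip rib on the middle of its top, 14 (x) x 36 (y) x 30 mm high (overall height 52 mm); about 0.35 kg. Origin: centre of its underside. Starts on the rubber mat. Two or three are present.
- woodblock: Wooden friction block, 50 (own x) x 110 (own y) x 40 mm high, 0.18 kg. Origin: centre of its underside. If present it starts on the carriage bed, along the track. Three or four of woodblock, brick, weight and jar are present.
- brick: Concrete sample brick, 50 (own x) x 70 (own y) x 45 mm high, about 0.33 kg. Origin: centre of its underside. If present it starts on the track deck ahead of the carriage, along the track.
- weight: Plain upright brass cylinder, 50 mm in diameter, 60 mm high, about 0.4 kg. Origin: centre of its underside. If present it starts on the track deck ahead of the carriage.
- jar: Closed upright glass jar, 54 mm in diameter at the body, 80 mm high with its lid, 0.2 kg. Origin: centre of its underside. If present it starts on the track deck ahead of the carriage.
- beaker: Bystander: empty clear plastic beaker, 80 mm in diameter, 100 mm high, far left of the work. Leave it alone.
- flask: Bystander: amber bottle, 60 mm in diameter, 140 mm high, right of the work. Leave it alone.
- specimen: Bystander: brick-red stone specimen, 70 x 100 x 50 mm, right of the work. Leave it alone.

How it is judged:
By the outcome, as a careful person would: the job done as asked, in the order asked, and still so for the second after the job is handed in, with the robot touching nothing.
Of woodblock, brick, weight, jar only 3 to 4 are there at a start; the rules pass over those that are not, and their reading is None.
Of load0, load1, load2 only 2 to 3 are there at a start; the rules pass over those that are not, and their reading is None.
At some moment in a run one of load0, load1, load2, brick may be knocked a few centimetres aside while the robot is not near it.
It also fails if it takes over 210 s, if anything falls off the work surface, if the arm or the gripper's body presses on something with over 40 N, if the wrist force passes 120 N, or if a joint passes its speed limit or range.

## Working session

There is one attempt and no reset: what is moved stays moved. The work goes in short steps, Python scripts to look and compute and a tool call to move; the robot and the scene stay as the last step left them, time stands still between calls to the robot, and variables do not carry over. Pictures are saved under pics/ and viewed, at most 14 in all, crops included, and the job is handed in when it is done.

Besides the shell and the picture viewer there is one more tool, called after ">>>" as name(argument=value, ...), one argument or row to a line, values as JSON. apply_moves: Moves the arm, as the interface text tells. Its arguments: {"type":"object","properties":{"targets":{"type":"array","items":{"type":"array"}},"squeeze":{"type":"number"}},"required":["targets"]}

```bash
mkdir -p pics; ls
python3 - <<'E'
from rig import ctrl,capture,camera_info
import cv2,numpy as np
for n in("scene","top"):
    p,d=capture(n); cv2.imwrite(f"pics/{n}0.png",p); np.save(f"pics/{n}0.npy",d)
    i=camera_info(n); print(n,i["vfov"],i["cx"],i["cy"],np.round(i["extrinsics"],3).tolist(),{k:v for k,v in i.items() if k not in("vfov","cx","cy","extrinsics")})
print(ctrl.sense())
E
```

```text
pics
scene 53.11428714087573 320.1178687837401 245.29552330180684 [[0.867, 0.33, -0.372, 1031.997], [0.497, -0.542, 0.678, -926.117], [0.022, -0.773, -0.634, 957.078], [0.0, 0.0, 0.0, 1.0]] {}
top 50.837980069452804 320.4092431756316 252.129838098388 [[0.016, -0.986, 0.165, 346.82], [-1.0, -0.019, -0.016, -11.816], [0.019, -0.165, -0.986, 1224.452], [0.0, 0.0, 0.0, 1.0]] {}
{'time_s': 0.1, 'joints': array([ 9.48563529e-01,  3.13408545e-01,  1.49835617e+00,  4.83531016e-05,
        1.33098576e+00, -2.23386551e-01]), 'dq': array([-0.0005548 , -0.00251613, -0.00228098, -0.00080229, -0.0004701 ,
        0.00022298]), 'tau': array([ 4.26265920e-03, -4.12896824e+01, -2.60137957e+01, -4.76819821e-05,
        3.01081323e-03,  4.38551399e-05]), 'eef_pos': array([203.74766129, 483.61092636, 230.786739  ]), 'ee_rot': array([-2.58955639e-04,  1.98109529e-01,  9.80179718e-01, -5.18298684e-04]), 'force': array([-0.63184009, -0.18783741,  0.20576452]), 'wrist_torque': array([ 0.01059266, -0.02629906, -0.05336702]), 'grip_force': 0.0, 'grip_width': 0.9956279220124896}
```

View pics/top0.png

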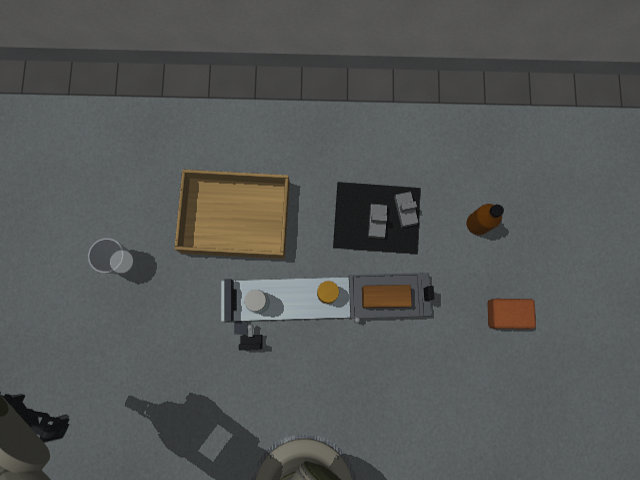

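View pics/scene0.png

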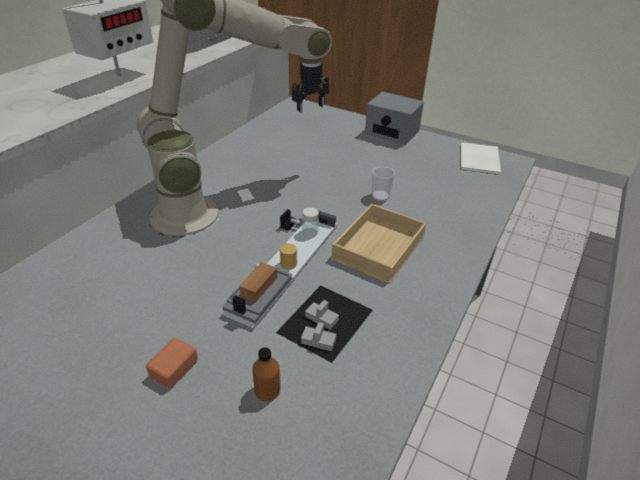

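The top view shows the track along world y with the end stop at the left (px 228,300) and the catch toward the robot. On it are the wood block (387,296), the brass weight (328,292) and the jar (255,300). Two load blocks are on the mat at (378,220) and (406,208), and the wooden box is at (232,213). There is no brick.

```bash
cat > h.py <<'E'
from rig import ctrl,capture,camera_info
import cv2,numpy as np
def cloud(n,d,i=None):
    i=i or camera_info(n); f=240/np.tan(np.radians(i["vfov"]/2))
    v,u=np.mgrid[0:480,0:640]
    c=np.stack([(u-i["cx"])/f*d,(v-i["cy"])/f*d,d],-1); E=np.array(i["extrinsics"])
    return c@E[:3,:3].T+E[:3,3]
def ray(n,uv,z,i=None):
    i=i or camera_info(n); f=240/np.tan(np.radians(i["vfov"]/2)); E=np.array(i["extrinsics"])
    uv=np.atleast_2d(np.float64(uv)); r=np.c_[(uv[:,0]-i["cx"])/f,(uv[:,1]-i["cy"])/f,np.ones(len(uv))]@E[:3,:3].T
    return E[:3,3]+r*((z-E[2,3])/r[:,2])[:,None]
def rect(P,m):
    p=P[m][:,:2].astype(np.float32); (c,s,a)=cv2.minAreaRect(p)
    return len(p),np.round(c,1),np.round(s,1),round(a,1),"z",np.round(np.median(P[m][:,2]),1)
E
python3 - <<'E'
from h import *
d=np.load("pics/top0.npy"); P=cloud("top",d); Z=P[...,2]
v,u=np.mgrid[0:480,0:640]
def box(a,b,c,e): return (u>=a)&(u<c)&(v>=b)&(v<e)
print("table",np.median(Z[box(100,330,200,370)]),np.median(Z[box(550,150,620,250)]),np.percentile(Z[box(100,330,200,370)],[5,95]))
for nm,b,lo,hi in [("crate rim",(165,160,300,265),50,70),("jar",(240,285,275,315),70,95),("weight",(312,278,345,306),52,68),("wood",(355,280,420,312),65,85),("load0 rib",(365,200,390,240),43,60),("load0 bar",(365,200,392,240),15,30),("load1 rib",(393,188,420,230),43,60),("load1 bar",(393,188,421,230),15,30),("handle",(420,280,440,306),70,95),("cart rim",(345,268,436,322),38,46),("deck",(238,275,352,325),15,26),("stop",(215,275,242,325),30,42),("catch",(235,325,270,355),42,54)]:
    m=box(*b)&(Z>lo)&(Z<hi); m=cv2.morphologyEx(m.astype(np.uint8),cv2.MORPH_OPEN,np.ones((2,2)))>0
    print(nm,*rect(P,m) if m.sum()>3 else "none")
p=cv2.imread("pics/top0.png")[155:365,165:455]; cv2.imwrite("pics/c.png",cv2.resize(p,None,fx=2.7,fy=2.7,interpolation=2))
E
```

```text
table -1.8223412743330982 -0.3749137641594871 [-5.78349472  2.06684049]
crate rim 1359 [537. 164.] [430.9 287.5] 9.0 z 56.5
jar 11 [405.8  97.1] [ 2.3 15.9] 48.5 z 68.8
weight n o n e
wood 1060 [ 420.2 -125.5] [ 73.6 260.3] 17.0 z 74.7
load0 rib 98 [ 628.8 -176. ] [19.1 44.6] 13.7 z 52.8
load0 bar 399 [ 629.8 -173. ] [43.9 82. ] 87.0 z 23.5
load1 rib 103 [ 661.8 -247.9] [17.2 53.8] 25.3 z 52.5
load1 bar 429 [ 512.4 -157.2] [ 82.7 432.9] 59.5 z 23.8
handle 93 [ 450.4 -293.3] [29.3 37.4] 10.6 z 80.8
cart rim 415 [ 433.6 -139.4] [123.1 283. ] 10.7 z 39.4
deck 3306 [413.  28.] [136. 265.] 2.7 z 18.7
stop 23 [424.2 168.3] [39.1  6.6] 1.7 z 38.7
catch 119 [318.9 130. ] [14.2 53. ] 3.8 z 45.3
```

View pics/c.png

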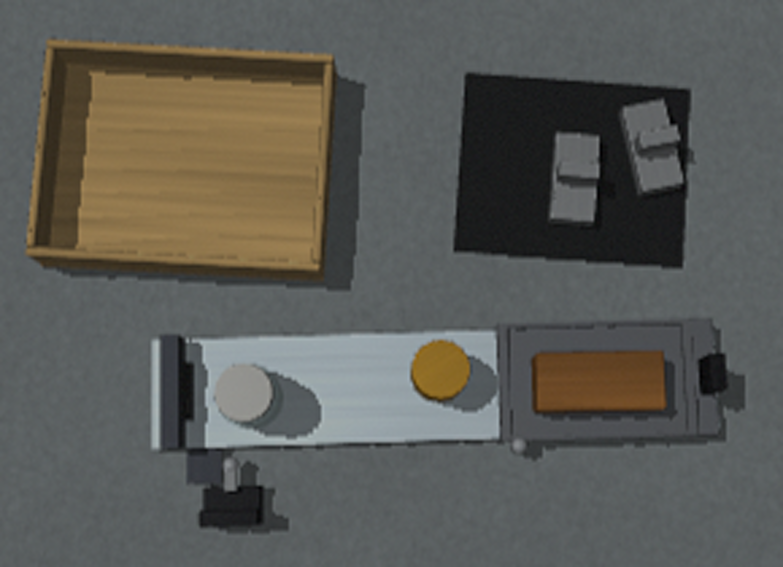

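Close up: the wood block, weight (crop 440,370) and jar (crop 244,393) are clear, and the two loads lie with their long axes nearly along world x. Next I'll compute positions by ray casting at the known heights.

Run:
```python
from h import *
C=lambda L:[(165+x/2.7,155+y/2.7) for x,y in L]
def q(nm,L,z):
    r=ray("top",C(L),z)[:,:2].astype(np.float32)
    if len(r)>2:
        c,s,a=cv2.minAreaRect(r); print(nm,r.mean(0).round(1),np.round(s,1),round(a,1))
    else: print(nm,r.round(1).tolist(), "ang",np.degrees(np.arctan2(*(r[-1]-r[0])[::-1])).round(1))
q("wood",[(535,352),(664,350),(664,411),(534,412)],76)
q("weight",[(440,370)],80); q("jar",[(244,393)],100)
q("handle",[(700,353),(726,353),(726,393),(700,393)],82)
q("crate",[(48,41),(332,56),(320,270),(30,252)],60)
q("cart bed",[(511,325),(684,322),(686,435),(511,440)],39)
q("cart rear/front",[(724,440),(500,443)],42); 
q("deck far edge",[(500,331),(207,338)],20);q("deck near edge",[(500,441),(190,450)],20)
q("deck at stop",[(190,450),(207,338)],20)
q("load0",[(557,132),(600,134),(595,224),(549,222)],22)
q("load1",[(620,107),(662,99),(684,185),(640,193)],22)
q("load0rib",[(558,161),(597,166)],52);q("load1rib",[(638,141),(679,130)],52)
q("mat",[(467,73),(690,90),(683,267),(455,250)],3)
q("catch",[(203,495),(262,490)],48)
```

```text
wood [ 440.4 -183.3] [ 51.5 111.6] 1.4
weight [[447.1000061035156, -48.5]] ang 0.0
jar [[423.6000061035156, 112.80000305175781]] ang 0.0
handle [ 448.5 -278.3] [22.  34.5] 89.0
crate [634.5 178.6] [252.8 192.6] 88.1
cart bed [ 444.3 -187.7] [ 99.9 155.3] 2.1
cart rear/front [[394.29998779296875, -296.1000061035156], [388.3999938964844, -102.30000305175781]] ang 91.7
deck far edge [[488.0, -103.30000305175781], [477.0, 156.1999969482422]] ang 92.4
deck near edge [[390.8999938964844, -104.0], [378.6000061035156, 166.89999389648438]] ang 92.6
deck at stop [[378.6000061035156, 166.89999389648438], [477.0, 156.1999969482422]] ang -6.2
load0 [ 628.6 -170.5] [41.5 85.2] 86.6
load1 [ 659.8 -240.1] [82.5 40.9] 12.3
load0rib [[636.4000244140625, -151.3000030517578], [632.5999755859375, -185.89999389648438]] ang -96.3
load1rib [[656.0999755859375, -222.5], [666.9000244140625, -259.20001220703125]] ang -73.5
mat [ 641.2 -171.8] [208.6 167.7] 86.8
catch [[340.20001220703125, 150.10000610351562], [345.20001220703125, 100.30000305175781]] ang -84.3
```

>>> apply_moves(
  targets=[
    [85,[236,-667,-80],[0,0,-65]],
    [85,[236,-667,-80],[0,0,-65]],
    [85,[236,-667,-80],[0,0,-65]],
    [85,[236,-667,-80],[0,0,-65]],
    [85,[236,-667,-80],[0,0,-65]],
    [85,[236,-667,-80],[0,0,-65]],
    [85,[236,-667,-80],[0,0,-65]],
    [85,[236,-667,-80],[0,0,-65]],
    [85,[236,-667,-80],[0,0,-65]],
    [85,[236,-667,-80],[0,0,-65]],
    [85,[236,-667,-80],[0,0,-65]],
    [85,[236,-667,-80],[0,0,-65]],
    [85,[236,-667,-80],[0,0,-65]],
    [85,[236,-667,-80],[0,0,-65]],
    [85,[236,-667,-80],[0,0,-65]],
    [85,[236,-667,-80],[0,0,-65]],
    [85,[236,-667,-80],[0,0,-65]],
    [85,[236,-667,-80],[0,0,-65]],
  ],
  squeeze=50,
)

```text
time_s: 1.9
eef_pos: [439.7, -181.8, 151.6]
ee_rot: [-0.0, 0.693, 0.721, 0.0]
force: [-0.0, 0.1, 1.2]
grip_width: 0.992
grip_force: 0.0
```

>>> apply_moves(
  targets=[
    [85,[0,-1,-50],[0,0,0]],
    [85,[0,-1,-90],[0,0,0]],
    [85,[0,-1,-107],[0,0,0]],
    [85,[0,-1,-107],[0,0,0]],
    [40,[0,-1,-107],[0,0,0]],
    [40,[0,-1,-107],[0,0,0]],
    [40,[0,-1,-107],[0,0,0]],
    [40,[0,-1,-107],[0,0,0]],
    [40,[0,-1,-107],[0,0,0]],
    [40,[0,-1,-107],[0,0,0]],
    [40,[0,-1,-107],[0,0,0]],
    [40,[0,-1,-107],[0,0,0]],
    [40,[0,-1,-90],[0,0,0]],
    [40,[0,-1,-50],[0,0,0]],
    [40,[0,-1,0],[0,0,0]],
    [40,[0,-1,0],[0,0,0]],
  ],
)

```text
time_s: 3.5
eef_pos: [442.3, -185.8, 157.7]
ee_rot: [0.006, 0.694, 0.72, 0.001]
force: [0.2, 0.4, -2.0]
grip_width: 0.579
grip_force: 52.8
```

>>> apply_moves(
  targets=[
    [40,[175,403,0],[0,0,-4]],
    [40,[175,403,0],[0,0,-4]],
    [40,[175,403,0],[0,0,-4]],
    [40,[175,403,0],[0,0,-4]],
    [40,[175,403,0],[0,0,-4]],
    [40,[175,403,0],[0,0,-4]],
    [40,[175,403,0],[0,0,-4]],
    [40,[175,403,0],[0,0,-4]],
    [40,[175,403,0],[0,0,-4]],
    [40,[175,403,0],[0,0,-4]],
    [40,[175,403,0],[0,0,-4]],
    [40,[175,403,0],[0,0,-4]],
    [40,[175,403,0],[0,0,-4]],
  ],
)

```text
time_s: 4.8
eef_pos: [614.8, 217.7, 151.6]
ee_rot: [0.0, 0.719, 0.695, 0.0]
force: [-0.0, -0.7, -1.7]
grip_width: 0.577
grip_force: 52.9
```

>>> apply_moves(
  targets=[
    [40,[0,2,-45],[0,0,0]],
    [40,[0,2,-90],[0,0,0]],
    [40,[0,2,-120],[0,0,0]],
    [40,[0,2,-133],[0,0,0]],
    [40,[0,2,-133],[0,0,0]],
    [40,[0,2,-133],[0,0,0]],
    [66,[0,2,-133],[0,0,0]],
    [66,[0,2,-133],[0,0,0]],
    [66,[0,2,-133],[0,0,0]],
    [66,[0,2,-133],[0,0,0]],
    [66,[0,2,-90],[0,0,0]],
    [66,[0,2,-40],[0,0,0]],
    [85,[0,2,0],[0,0,0]],
    [85,[-20,-40,0],[0,0,0]],
    [85,[-100,-200,0],[0,0,4]],
    [85,[-168,-267,0],[0,0,4]],
    [85,[-168,-267,0],[0,0,4]],
    [85,[-168,-267,0],[0,0,4]],
    [85,[-168,-267,0],[0,0,4]],
    [85,[-168,-267,0],[0,0,4]],
  ],
)

```text
time_s: 6.8
eef_pos: [445.0, -50.4, 151.5]
ee_rot: [0.0, 0.695, 0.719, -0.0]
force: [1.3, 0.0, -0.0]
grip_width: 0.99
grip_force: 0.0
```

Run:
```python
from h import *
p,d=capture("top"); cv2.imwrite("pics/t1.png",p)
hs=cv2.cvtColor(p,cv2.COLOR_BGR2HSV); print(ctrl.sense()["eef_pos"],ctrl.sense()["force"])
cv2.imwrite("pics/t1c.png",cv2.resize(p[155:365,165:455],None,fx=2.7,fy=2.7,interpolation=2))
```

```text
[444.59991221 -51.40894655 151.55904299] [ 0.17236454 -0.67995428  0.08531909]
```

View pics/t1c.png

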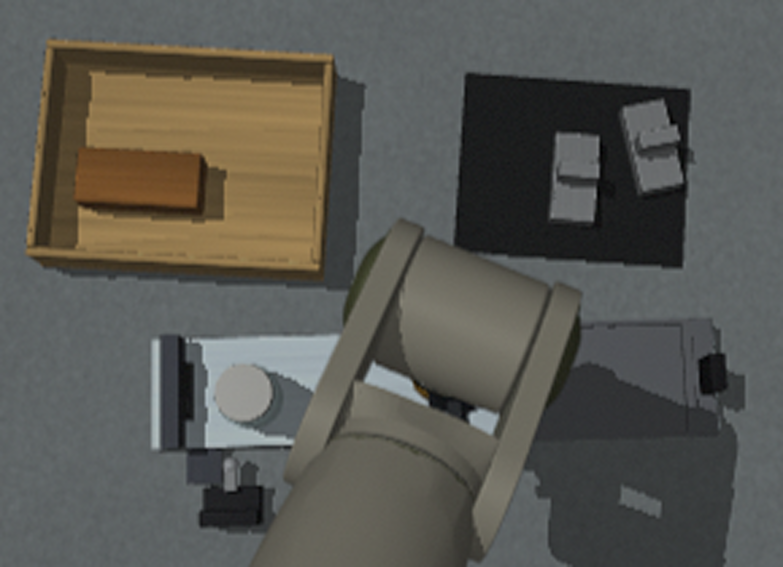

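The wood block lies in the box and the weight is under the gripper. Next I grip the weight and lift it.

>>> apply_moves(
  targets=[
    [85,[2,3,-50],[0,0,0]],
    [85,[2,3,-95],[0,0,0]],
    [85,[2,3,-119],[0,0,0]],
    [85,[2,3,-119],[0,0,0]],
    [40,[2,3,-119],[0,0,0]],
    [40,[2,3,-119],[0,0,0]],
    [40,[2,3,-119],[0,0,0]],
    [40,[2,3,-119],[0,0,0]],
    [40,[2,3,-119],[0,0,0]],
    [40,[2,3,-119],[0,0,0]],
    [40,[2,3,-119],[0,0,0]],
    [40,[2,3,-100],[0,0,0]],
    [40,[2,3,-50],[0,0,0]],
    [40,[2,3,0],[0,0,0]],
    [40,[2,3,0],[0,0,0]],
    [40,[2,3,0],[0,0,0]],
  ],
  squeeze=60,
)

```text
time_s: 8.45
eef_pos: [449.0, -45.2, 152.1]
ee_rot: [0.001, 0.694, 0.72, 0.0]
force: [-0.8, -0.2, -4.0]
grip_width: 0.569
grip_force: 63.9
```

>>> apply_moves(
  targets=[
    [40,[152,175,0],[0,0,-4]],
    [40,[152,175,0],[0,0,-4]],
    [40,[152,175,0],[0,0,-4]],
    [40,[152,175,0],[0,0,-4]],
    [40,[152,175,0],[0,0,-4]],
    [40,[152,175,0],[0,0,-4]],
    [40,[152,175,0],[0,0,-4]],
    [40,[152,175,0],[0,0,-4]],
    [40,[152,175,-50],[0,0,-4]],
    [40,[152,175,-90],[0,0,-4]],
    [40,[152,175,-120],[0,0,-4]],
    [40,[152,175,-130],[0,0,-4]],
    [40,[152,175,-130],[0,0,-4]],
    [40,[152,175,-130],[0,0,-4]],
    [66,[152,175,-130],[0,0,-4]],
    [66,[152,175,-130],[0,0,-4]],
    [66,[152,175,-130],[0,0,-4]],
    [66,[152,175,-130],[0,0,-4]],
    [66,[152,175,-90],[0,0,-4]],
    [85,[152,175,-40],[0,0,-4]],
  ],
)

```text
time_s: 10.45
eef_pos: [599.7, 129.7, 110.5]
ee_rot: [-0.002, 0.718, 0.696, -0.002]
force: [0.6, 0.6, 1.9]
grip_width: 0.922
grip_force: 0.0
```

>>> apply_moves(
  targets=[
    [85,[0,0,40],[0,0,0]],
    [85,[-176,-17,40],[0,0,27]],
    [85,[-176,-17,40],[0,0,27]],
    [85,[-176,-17,40],[0,0,27]],
    [85,[-176,-17,40],[0,0,27]],
    [85,[-176,-17,40],[0,0,27]],
    [85,[-176,-17,40],[0,0,27]],
    [85,[-176,-17,40],[0,0,27]],
  ],
)

```text
time_s: 11.25
eef_pos: [425.9, 112.8, 151.5]
ee_rot: [0.0, 0.536, 0.844, 0.0]
force: [0.1, 0.1, -0.7]
grip_width: 0.998
grip_force: 0.0
```

Run:
```python
from h import *
s=ctrl.sense(); print(s["eef_pos"],s["ee_rot"]); i=camera_info("wrist")
p,d=capture("wrist"); cv2.imwrite("pics/w1.png",p); np.save("pics/w1.npy",d)
f=240/np.tan(np.radians(i["vfov"]/2));E=np.array(i["extrinsics"])
c=np.linalg.inv(E)@[423.6,112.8,100,1]; print("expect px",c[:2]/c[2]*f+[i["cx"],i["cy"]])
```

```text
[425.94785788 112.76793184 151.46490529] [3.98740928e-04 5.36391614e-01 8.43969085e-01 2.46999843e-04]
expect px [315.89206842 259.38875664]
```

View pics/w1.png

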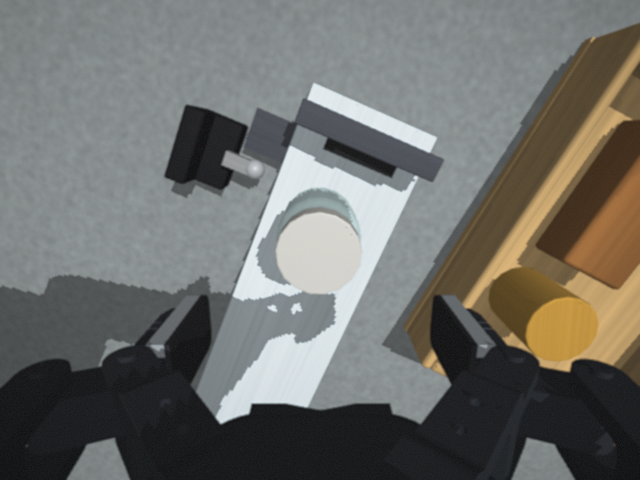

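The wrist view shows the jar lid at px (319,252), about 2 mm from the estimate. The catch roller is at (253,170), clear of the finger lines.

>>> apply_moves(
  targets=[
    [85,[-2,2,-50],[0,0,0]],
    [85,[-2,2,-90],[0,0,0]],
    [85,[-2,2,-108],[0,0,0]],
    [85,[-2,2,-108],[0,0,0]],
    [45,[-2,2,-108],[0,0,0]],
    [45,[-2,2,-108],[0,0,0]],
    [45,[-2,2,-108],[0,0,0]],
    [45,[-2,2,-108],[0,0,0]],
    [45,[-2,2,-108],[0,0,0]],
    [45,[-2,2,-108],[0,0,0]],
    [45,[-2,2,-108],[0,0,0]],
    [45,[-2,2,-90],[0,0,0]],
    [45,[-2,2,-50],[0,0,0]],
    [45,[-2,2,0],[0,0,0]],
    [45,[-2,2,10],[0,0,0]],
    [45,[-2,2,10],[0,0,0]],
  ],
  squeeze=45,
)

```text
time_s: 12.9
eef_pos: [423.7, 114.9, 163.0]
ee_rot: [0.002, 0.536, 0.844, 0.001]
force: [0.3, -0.4, -2.6]
grip_width: 0.614
grip_force: 48.4
```

>>> apply_moves(
  targets=[
    [45,[248,-20,0],[0,0,-27]],
    [45,[248,-20,0],[0,0,-27]],
    [45,[248,-20,0],[0,0,-27]],
    [45,[248,-20,0],[0,0,-27]],
    [45,[248,-20,0],[0,0,-27]],
    [45,[248,-20,0],[0,0,-27]],
    [45,[248,-20,0],[0,0,-27]],
    [45,[248,-20,-20],[0,0,-27]],
    [45,[248,-20,-60],[0,0,-27]],
    [45,[248,-20,-100],[0,0,-27]],
    [45,[248,-20,-120],[0,0,-27]],
    [45,[248,-20,-128],[0,0,-27]],
    [45,[248,-20,-128],[0,0,-27]],
    [45,[248,-20,-128],[0,0,-27]],
    [66,[248,-20,-128],[0,0,-27]],
    [66,[248,-20,-128],[0,0,-27]],
    [66,[248,-20,-128],[0,0,-27]],
    [66,[248,-20,-128],[0,0,-27]],
    [66,[248,-20,-90],[0,0,-27]],
    [66,[248,-20,-45],[0,0,-27]],
  ],
)

```text
time_s: 14.9
eef_pos: [669.9, 94.8, 115.5]
ee_rot: [-0.001, 0.718, 0.696, -0.001]
force: [-0.1, 0.6, 0.3]
grip_width: 0.772
grip_force: 0.0
```

>>> apply_moves(
  targets=[
    [66,[0,0,45],[0,0,0]],
    [85,[-42,-280,100],[0,0,0]],
    [85,[-42,-280,100],[0,0,0]],
    [85,[-42,-280,100],[0,0,0]],
    [85,[-42,-280,100],[0,0,0]],
    [85,[-42,-280,100],[0,0,0]],
    [85,[-42,-280,100],[0,0,0]],
    [85,[-42,-280,100],[0,0,0]],
    [85,[-42,-280,100],[0,0,0]],
    [85,[-42,-280,100],[0,0,0]],
  ],
)

```text
time_s: 15.9
eef_pos: [629.0, -184.0, 216.0]
ee_rot: [-0.0, 0.718, 0.696, 0.0]
force: [0.5, 0.4, -0.7]
grip_width: 0.996
grip_force: 0.0
```

Run:
```python
from h import *
s=ctrl.sense(); print(s["eef_pos"],s["ee_rot"]); i=camera_info("wrist")
p,d=capture("wrist"); cv2.imwrite("pics/w2.png",p); np.save("pics/w2.npy",d); np.save("pics/w2i.npy",i,allow_pickle=True)
P=cloud("wrist",d,i); Z=P[...,2]
q,_=capture("top"); cv2.imwrite("pics/t2.png",q[155:365,165:455].repeat(2,0).repeat(2,1))
m=((Z>46)&(Z<57)).astype(np.uint8); m=cv2.morphologyEx(m,cv2.MORPH_OPEN,np.ones((5,5)))
n,l,st,ce=cv2.connectedComponentsWithStats(m)
for k in range(1,n):
    if st[k,4]>300: print(st[k],rect(P,l==k))
```

```text
[ 629.00281541 -184.02034749  216.0324537 ] [-3.28601021e-04  7.18033831e-01  6.96008125e-01  2.33686763e-05]
[311 176  18  45 631] (631, array([ 628.7, -168.1]), array([36.2, 13.8]), 86.7, 'z', np.float64(55.4))
[345 256  24  41 583] (583, array([ 659.7, -238.7]), array([14. , 36.4]), 12.8, 'z', np.float64(55.4))
[ 86 458  43  22 829] (829, array([ 396.4, -448.7]), array([44.5, 26.9]), 2.7, 'z', np.float64(49.8))
```

View pics/w2.png

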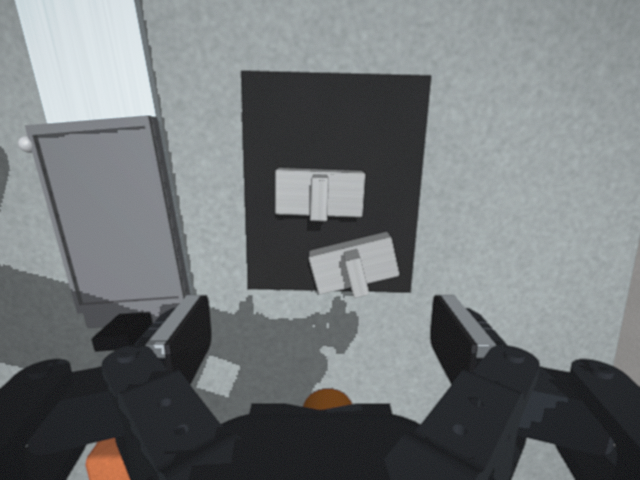

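View pics/t2.png

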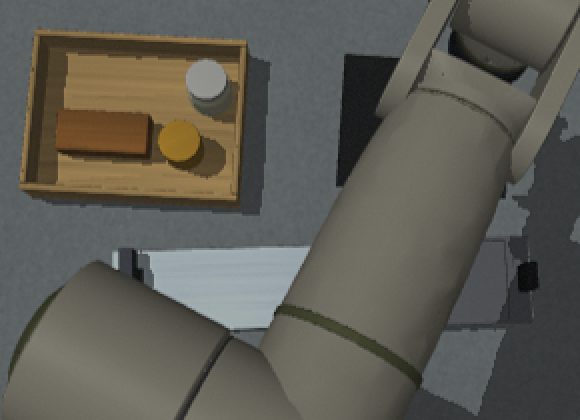

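Both views show the three cleared objects standing in the box. The loads are unmoved, with ribs at px (319,198) and (356,273), and the empty bed is visible at the left.

Run:
```python
from h import *
i=np.load("pics/w2i.npy",allow_pickle=True).item(); d=np.load("pics/w2.npy"); P=cloud("wrist",d,i); Z=P[...,2]
v,u=np.mgrid[0:480,0:640]; R=(u<185)&(v>100)&(v<315)
for lo,hi in((33,38.5),(40,44)):
    m=(R&(Z>lo)&(Z<hi)).astype(np.uint8); m=cv2.morphologyEx(m,cv2.MORPH_OPEN,np.ones((3,3)))
    n,l,st,ce=cv2.connectedComponentsWithStats(m); k=1+np.argmax(st[1:,4]); print(st[k],rect(P,l==k))
print(ray("wrist",[(36,133),(150,128),(182,295),(78,303)],41,i).round(1).tolist())
print("mean",ray("wrist",[(36,133),(150,128),(182,295),(78,303)],41,i).mean(0))
```

```text
[   37   126   141   177 17656] (17656, array([ 442.9, -184.5]), array([ 93.5, 155. ]), 2.7, 'z', np.float64(36.3))
[  24  115  160  198 4147] (4147, array([ 443.2, -184.3]), array([106.5, 170.4]), 2.6, 'z', np.float64(42.2))
[[396.9, -108.3, 41.0], [491.4, -107.2, 41.0], [498.3, -256.6, 41.0], [400.0, -261.7, 41.0]]
mean [ 446.64548741 -183.45384595   41.        ]
```

>>> apply_moves(
  targets=[
    [60,[0,16,-50],[0,0,-1.5]],
    [60,[0,16,-100],[0,0,-1.5]],
    [60,[0,16,-145],[0,0,-1.5]],
    [60,[0,16,-175],[0,0,-1.5]],
    [60,[0,16,-186],[0,0,-1.5]],
    [60,[0,16,-186],[0,0,-1.5]],
    [5,[0,16,-186],[0,0,-1.5]],
    [5,[0,16,-186],[0,0,-1.5]],
    [5,[0,16,-186],[0,0,-1.5]],
    [5,[0,16,-186],[0,0,-1.5]],
    [5,[0,16,-186],[0,0,-1.5]],
    [5,[0,16,-186],[0,0,-1.5]],
    [5,[0,16,-186],[0,0,-1.5]],
    [5,[0,16,-186],[0,0,-1.5]],
    [5,[0,16,-186],[0,0,-1.5]],
    [5,[0,16,-170],[0,0,-1.5]],
    [5,[0,16,-130],[0,0,-1.5]],
    [5,[0,16,-90],[0,0,-1.5]],
    [5,[0,16,-80],[0,0,-1.5]],
    [5,[0,16,-80],[0,0,-1.5]],
  ],
  squeeze=70,
)

```text
time_s: 18.0
eef_pos: [629.3, -169.4, 138.1]
ee_rot: [0.001, 0.727, 0.686, 0.001]
force: [0.1, 0.1, -2.9]
grip_width: 0.151
grip_force: 69.5
```

>>> apply_moves(
  targets=[
    [5,[-187.5,13.5,0],[0,0,6]],
    [5,[-187.5,13.5,0],[0,0,6]],
    [5,[-187.5,13.5,0],[0,0,6]],
    [5,[-187.5,13.5,0],[0,0,6]],
    [5,[-187.5,13.5,0],[0,0,6]],
    [5,[-187.5,13.5,0],[0,0,6]],
    [5,[-187.5,13.5,-20],[0,0,6]],
    [5,[-187.5,13.5,-45],[0,0,6]],
    [5,[-187.5,13.5,-45],[0,0,6]],
    [5,[-187.5,13.5,-45],[0,0,6]],
  ],
)

```text
time_s: 19.0
eef_pos: [441.9, -155.7, 91.2]
ee_rot: [-0.0, 0.69, 0.723, -0.0]
force: [0.2, 0.0, -3.1]
grip_width: 0.151
grip_force: 69.8
```

Run:
```python
from h import *
s=ctrl.sense(); print(s["eef_pos"],s["ee_rot"],s["force"])
i=camera_info("wrist"); p,d=capture("wrist"); cv2.imwrite("pics/w3.png",p)
```

```text
[ 441.87849452 -155.70741999   91.15793494] [-4.82451214e-04  6.90435727e-01  7.23393580e-01 -5.16118389e-05] [ 0.1855401   0.03348405 -3.10275314]
```

View pics/w3.png

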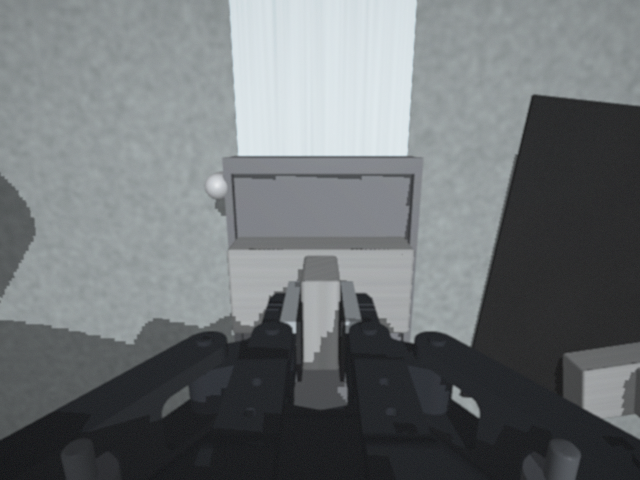

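The block hangs level at px x 230–412, centred over the bed (233–410). I'll lower it and release.

>>> apply_moves(
  targets=[
    [5,[0,0,-15],[0,0,0]],
    [5,[0,0,-23],[0,0,0]],
    [5,[0,0,-27],[0,0,0]],
    [5,[0,0,-27],[0,0,0]],
    [5,[0,0,-27],[0,0,0]],
    [45,[0,0,-27],[0,0,0]],
    [45,[0,0,-27],[0,0,0]],
    [45,[0,0,-27],[0,0,0]],
    [45,[0,0,-27],[0,0,0]],
    [60,[0,0,10],[0,0,0]],
    [60,[0,0,60],[0,0,0]],
    [60,[180,-60,125],[0,0,0]],
    [60,[180,-60,125],[0,0,0]],
    [60,[180,-60,125],[0,0,0]],
    [60,[180,-60,125],[0,0,0]],
    [60,[180,-60,125],[0,0,0]],
    [60,[180,-60,125],[0,0,0]],
    [60,[180,-60,125],[0,0,0]],
  ],
)

```text
time_s: 20.85
eef_pos: [620.3, -215.2, 215.5]
ee_rot: [-0.001, 0.691, 0.723, -0.0]
force: [-0.6, -0.4, 0.4]
grip_width: 0.7
grip_force: 0.0
```

```bash
cat > ribs.py <<'E'
from h import *
s=ctrl.sense(); print(s["eef_pos"],s["ee_rot"]); i=camera_info("wrist")
p,d=capture("wrist"); cv2.imwrite("pics/wl.png",p); P=cloud("wrist",d,i); Z=P[...,2]
for lo,hi in((50,57),(85,92)):
    m=((Z>lo)&(Z<hi)).astype(np.uint8); m=cv2.morphologyEx(m,cv2.MORPH_OPEN,np.ones((5,5)))
    n,l,st,ce=cv2.connectedComponentsWithStats(m)
    for k in range(1,n):
        if st[k,4]>200: print(st[k],rect(P,l==k))
E
python3 ribs.py
```

```text
[ 620.26966148 -215.16135217  215.54412035] [-1.10250243e-03  6.90561792e-01  7.23272496e-01 -3.02707879e-04]
[355 226  21  42 629] (629, array([ 659.7, -238.8]), array([14. , 36.1]), 12.8, 'z', np.float64(55.4))
[  58  106   29   53 1110] (1110, array([ 442.6, -154.4]), array([15.5, 35.3]), 2.8, 'z', np.float64(88.1))
```

>>> apply_moves(
  targets=[
    [60,[38,-23.5,-30],[0,0,10]],
    [60,[38,-23.5,-80],[0,0,10]],
    [60,[38,-23.5,-130],[0,0,10]],
    [60,[38,-23.5,-170],[0,0,10]],
    [60,[38,-23.5,-186],[0,0,10]],
    [60,[38,-23.5,-186],[0,0,10]],
    [5,[38,-23.5,-186],[0,0,10]],
    [5,[38,-23.5,-186],[0,0,10]],
    [5,[38,-23.5,-186],[0,0,10]],
    [5,[38,-23.5,-186],[0,0,10]],
    [5,[38,-23.5,-186],[0,0,10]],
    [5,[38,-23.5,-186],[0,0,10]],
    [5,[38,-23.5,-186],[0,0,10]],
    [5,[38,-23.5,-186],[0,0,10]],
    [5,[38,-23.5,-170],[0,0,10]],
    [5,[38,-23.5,-130],[0,0,10]],
    [5,[38,-23.5,-90],[0,0,10]],
    [5,[38,-23.5,-80],[0,0,10]],
    [5,[38,-23.5,-80],[0,0,10]],
  ],
)

```text
time_s: 22.8
eef_pos: [659.8, -239.4, 138.3]
ee_rot: [0.002, 0.625, 0.781, 0.0]
force: [0.2, 0.0, -3.9]
grip_width: 0.149
grip_force: 69.3
```

>>> apply_moves(
  targets=[
    [5,[-215.5,25,0],[0,0,-10]],
    [5,[-215.5,25,0],[0,0,-10]],
    [5,[-215.5,25,0],[0,0,-10]],
    [5,[-215.5,25,0],[0,0,-10]],
    [5,[-215.5,25,0],[0,0,-10]],
    [5,[-215.5,25,0],[0,0,-10]],
    [5,[-215.5,25,0],[0,0,-10]],
    [5,[-215.5,25,-20],[0,0,-10]],
    [5,[-215.5,25,-45],[0,0,-10]],
    [5,[-215.5,25,-45],[0,0,-10]],
    [5,[-215.5,25,-45],[0,0,-10]],
  ],
)

```text
time_s: 23.9
eef_pos: [444.3, -214.2, 91.2]
ee_rot: [-0.001, 0.69, 0.723, -0.0]
force: [-0.1, -0.7, -2.9]
grip_width: 0.147
grip_force: 69.6
```

>>> apply_moves(
  targets=[
    [5,[0,0,-15],[0,0,0]],
    [5,[0,0,-23],[0,0,0]],
    [5,[0,0,-27],[0,0,0]],
    [5,[0,0,-27],[0,0,0]],
    [5,[0,0,-27],[0,0,0]],
    [45,[0,0,-27],[0,0,0]],
    [45,[0,0,-27],[0,0,0]],
    [45,[0,0,-27],[0,0,0]],
    [45,[0,0,-27],[0,0,0]],
    [60,[0,0,10],[0,0,0]],
    [60,[0,0,60],[0,0,0]],
    [60,[5,-110,125],[0,0,0]],
    [60,[5,-110,125],[0,0,0]],
    [60,[5,-110,125],[0,0,0]],
    [60,[5,-110,125],[0,0,0]],
    [60,[5,-110,125],[0,0,0]],
  ],
)

```text
time_s: 25.5
eef_pos: [448.6, -323.9, 215.7]
ee_rot: [-0.001, 0.691, 0.723, 0.0]
force: [-0.1, 1.1, 0.1]
grip_width: 0.703
grip_force: 0.0
```

```bash
sed -i 's/(85,92))/(85,92),(77,84.5))/' ribs.py; python3 ribs.py
```

```text
[ 448.64087604 -323.87512362  215.65595435] [-5.38872134e-04  6.90759694e-01  7.23084182e-01  1.45028307e-04]
[ 304   84   21   54 1100] (1100, array([ 440.6, -240.8]), array([13.9, 35. ]), 2.8, 'z', np.float64(88.4))
[498 318  52  35 423] (423, array([ 615.6, -402.9]), array([48.5, 14.5]), 39.6, 'z', np.float64(88.6))
[302 159  43  20 844] (844, array([ 448.8, -280.6]), array([31.2, 14. ]), 2.9, 'z', np.float64(82.3))
[494 312  43  28 291] (291, array([ 613.6, -400.4]), array([40.7,  9.2]), 40.5, 'z', np.float64(80.7))
```

View pics/wl.png

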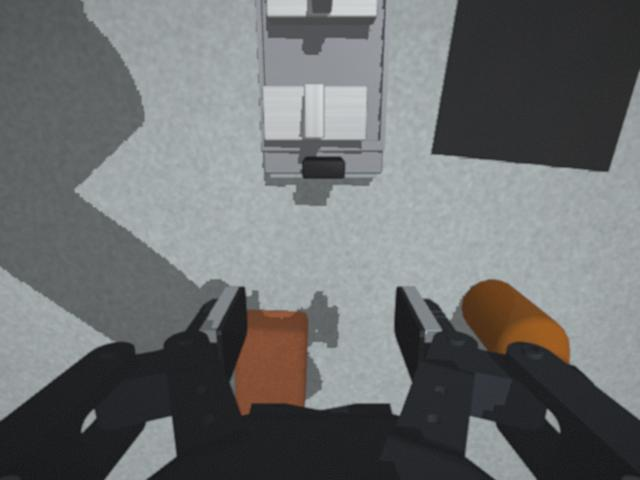

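Load 1 is no longer where I set it, about 26 mm further back: rib at px (314,110), rear edge nearly at the rim. It's flat and inside, but I'll move it back toward the middle.

>>> apply_moves(
  targets=[
    [60,[-8,83,-10],[0,0,0]],
    [60,[-8,83,-50],[0,0,0]],
    [60,[-8,83,-100],[0,0,0]],
    [60,[-8,83,-140],[0,0,0]],
    [60,[-8,83,-152],[0,0,0]],
    [60,[-8,83,-152],[0,0,0]],
    [5,[-8,83,-152],[0,0,0]],
    [5,[-8,83,-152],[0,0,0]],
    [5,[-8,83,-152],[0,0,0]],
    [5,[-8,83,-152],[0,0,0]],
    [5,[-8,83,-152],[0,0,0]],
    [5,[-8,83,-152],[0,0,0]],
    [5,[-8,83,-152],[0,0,0]],
    [5,[-8,83,-152],[0,0,0]],
    [5,[-8,83,-132],[0,0,0]],
    [5,[-8,83,-132],[0,0,0]],
    [5,[-4,109,-132],[0,0,0]],
    [5,[-4,109,-132],[0,0,0]],
    [5,[-4,109,-132],[0,0,0]],
    [5,[-4,109,-132],[0,0,0]],
  ],
)

```text
time_s: 27.55
eef_pos: [444.8, -215.6, 84.1]
ee_rot: [0.0, 0.691, 0.723, -0.0]
force: [0.6, -0.5, -2.3]
grip_width: 0.149
grip_force: 69.1
```

>>> apply_moves(
  targets=[
    [5,[0,0,-10],[0,0,0]],
    [5,[0,0,-19],[0,0,0]],
    [5,[0,0,-19],[0,0,0]],
    [5,[0,0,-19],[0,0,0]],
    [45,[0,0,-19],[0,0,0]],
    [45,[0,0,-19],[0,0,0]],
    [45,[0,0,-19],[0,0,0]],
    [45,[0,0,-19],[0,0,0]],
    [50,[0,0,10],[0,0,0]],
    [50,[0,0,60],[0,0,0]],
    [50,[0,0,110],[0,0,0]],
    [50,[5,-110,130],[0,0,0]],
    [50,[5,-110,130],[0,0,0]],
    [50,[5,-110,130],[0,0,0]],
    [50,[5,-110,130],[0,0,0]],
    [50,[5,-110,130],[0,0,0]],
  ],
)

```text
time_s: 29.15
eef_pos: [449.8, -324.0, 213.7]
ee_rot: [-0.001, 0.69, 0.723, 0.0]
force: [-0.4, -0.0, -0.1]
grip_width: 0.583
grip_force: 0.0
```

```bash
python3 ribs.py
```

```text
[ 449.77329742 -324.04262606  213.66228916] [-7.88155078e-04  6.90426384e-01  7.23402196e-01  2.21375433e-04]
[ 311   40   21   59 1222] (1222, array([ 445.2, -214.4]), array([13.6, 36.2]), 2.4, 'z', np.float64(88.4))
[505 319  46  19 341] (341, array([ 620.1, -396.5]), array([38.4,  8.1]), 24.1, 'z', np.float64(88.8))
[301 159  43  20 842] (842, array([ 449.1, -280.6]), array([31. , 13.8]), 2.9, 'z', np.float64(82.3))
[497 313  35  24 247] (247, array([ 612.7, -398.7]), array([33.3,  6.3]), 39.9, 'z', np.float64(80.8))
```

>>> apply_moves(
  targets=[
    [40,[-0.7,43.5,-60],[0,0,-90]],
    [40,[-0.7,43.5,-60],[0,0,-90]],
    [40,[-0.7,43.5,-60],[0,0,-90]],
    [40,[-0.7,43.5,-60],[0,0,-90]],
    [40,[-0.7,43.5,-60],[0,0,-90]],
    [40,[-0.7,43.5,-60],[0,0,-90]],
    [40,[-0.7,43.5,-60],[0,0,-90]],
    [40,[-0.7,43.5,-60],[0,0,-90]],
    [40,[-0.7,43.5,-60],[0,0,-90]],
    [40,[-0.7,43.5,-60],[0,0,-90]],
    [40,[-0.7,43.5,-60],[0,0,-90]],
    [40,[-0.7,43.5,-60],[0,0,-90]],
    [40,[-0.7,43.5,-60],[0,0,-90]],
    [40,[-0.7,43.5,-60],[0,0,-90]],
  ],
)

```text
time_s: 30.6
eef_pos: [449.2, -281.2, 154.3]
ee_rot: [-0.0, 1.0, 0.024, -0.0]
force: [-0.0, 0.5, 0.0]
grip_width: 0.468
grip_force: 0.0
```

```bash
python3 ribs.py
python3 - <<'E'
from h import *
q,_=capture("top"); cv2.imwrite("pics/t3.png",q[155:365,165:455].repeat(2,0).repeat(2,1))
E
```

```text
[ 449.21550274 -281.15024579  154.30218505] [-7.20305073e-05  9.99706354e-01  2.42321670e-02 -4.79853533e-05]
[  77  242   64   23 1393] (1393, array([ 442.3, -155.3]), array([13.8, 36.5]), 2.3, 'z', np.float64(88.3))
[ 179  242   62   23 1384] (1384, array([ 445. , -214.9]), array([14.5, 36. ]), 2.7, 'z', np.float64(88.3))
[ 310  223   23   51 1144] (1144, array([ 449.4, -281.3]), array([31.6, 13.7]), 2.4, 'z', np.float64(82.3))
```

View pics/t3.png

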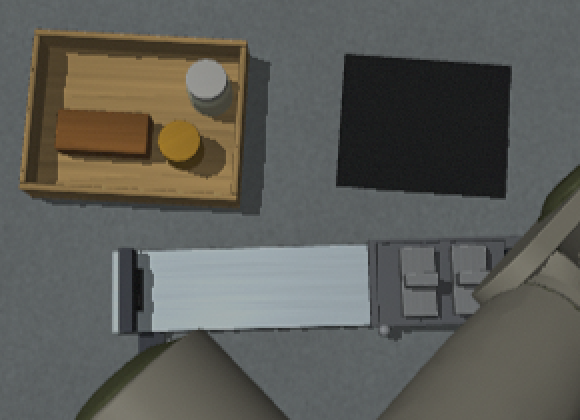

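The deck is clear and both blocks lie in the bed at px (419,281) and (470,280). The gripper is right above the handle, so I grip it now.

>>> apply_moves(
  targets=[
    [40,[0,0,-45],[0,0,0]],
    [40,[0,0,-85],[0,0,0]],
    [40,[0,0,-98],[0,0,0]],
    [40,[0,0,-98],[0,0,0]],
    [5,[0,0,-98],[0,0,0]],
    [5,[0,0,-98],[0,0,0]],
    [5,[0,0,-98],[0,0,0]],
    [5,[0,0,-98],[0,0,0]],
    [5,[0,0,-98],[0,0,0]],
    [5,[0,0,-98],[0,0,0]],
    [5,[0,0,-98],[0,0,0]],
  ],
  squeeze=40,
)

```text
time_s: 31.8
eef_pos: [450.0, -281.4, 58.3]
ee_rot: [0.0, 1.0, 0.023, 0.001]
force: [0.3, 5.5, 6.5]
grip_width: 0.156
grip_force: 39.9
```

>>> apply_moves(
  targets=[
    [5,[-0.2,4,0],[0,0,0]],
    [5,[-0.5,11,0],[0,0,0]],
    [5,[-0.9,20,0],[0,0,0]],
    [5,[-1.4,30,0],[0,0,0]],
    [5,[-1.9,41,0],[0,0,0]],
    [5,[-2.4,53,0],[0,0,0]],
    [5,[-3,65,0],[0,0,0]],
    [5,[-3.5,77,0],[0,0,0]],
    [5,[-4.1,89,0],[0,0,0]],
    [5,[-4.6,101,0],[0,0,0]],
    [5,[-5.2,113,0],[0,0,0]],
    [5,[-5.7,125,0],[0,0,0]],
    [5,[-6.3,137,0],[0,0,0]],
    [5,[-6.7,147,0],[0,0,0]],
    [5,[-7.1,155,0],[0,0,0]],
    [5,[-7.3,160,0],[0,0,0]],
    [5,[-7.3,160,0],[0,0,0]],
  ],
)

```text
time_s: 33.5
eef_pos: [442.6, -121.6, 58.3]
ee_rot: [0.001, 1.0, 0.024, 0.001]
force: [-4.4, 0.9, 13.4]
grip_width: 0.158
grip_force: 41.0
```

>>> apply_moves(
  targets=[
    [5,[-0.2,4,1],[0,0,0]],
    [5,[-0.5,11,2],[0,0,0]],
    [5,[-1,20,2],[0,0,0]],
    [5,[-1.4,30,2],[0,0,0]],
    [5,[-1.9,40,2],[0,0,0]],
    [5,[-2.3,50,2],[0,0,0]],
    [5,[-2.7,58,2],[0,0,0]],
    [5,[-3,65,2],[0,0,0]],
    [5,[-3.3,71,2],[0,0,0]],
    [5,[-3.5,77,2],[0,0,0]],
    [5,[-3.8,82,2],[0,0,0]],
    [5,[-4,87,2],[0,0,0]],
    [5,[-4.2,92,2],[0,0,0]],
    [5,[-4.5,97,2],[0,0,0]],
    [5,[-4.6,100,2],[0,0,0]],
    [5,[-4.7,101,2],[0,0,0]],
    [5,[-4.7,101,2],[0,0,0]],
  ],
)

```text
time_s: 35.2
eef_pos: [437.8, -20.2, 58.4]
ee_rot: [0.0, 1.0, 0.023, 0.001]
force: [5.9, 0.4, -8.5]
grip_width: 0.154
grip_force: 40.5
```

>>> apply_moves(
  targets=[
    [40,[0,0,0],[0,0,0]],
    [40,[0,0,0],[0,0,0]],
    [40,[0,0,0],[0,0,0]],
    [40,[0,0,40],[0,0,0]],
    [40,[0,0,90],[0,0,0]],
    [40,[0,0,110],[0,0,0]],
    [40,[0,0,110],[0,0,0]],
    [40,[0,0,110],[0,0,0]],
  ],
)

```text
time_s: 36.0
eef_pos: [436.8, -20.6, 167.9]
ee_rot: [-0.0, 1.0, 0.023, -0.0]
force: [0.5, -1.0, -0.6]
grip_width: 0.471
grip_force: 0.0
```

```bash
python3 ribs.py
```

```text
[436.81709838 -20.58535418 167.86495382] [-6.19715410e-05  9.99733242e-01  2.30954113e-02 -2.06630595e-04]
[ 30 164  15  44 310] (310, array([460.2, 177.1]), array([30.2,  3.6]), 1.4, 'z', np.float64(53.7))
[ 35 209  27  84 622] (622, array([412.5, 174.7]), array([64.3,  6. ]), 5.1, 'z', np.float64(54.2))
[ 186  235   59   22 1196] (1196, array([433.3,  46.1]), array([13.6, 36.1]), 2.9, 'z', np.float64(88.4))
[  90  236   60   22 1259] (1259, array([430.1, 105.7]), array([14.1, 36.6]), 2.9, 'z', np.float64(88.3))
[310 218  21  48 983] (983, array([437.2, -19.9]), array([31.7, 13.1]), 3.0, 'z', np.float64(82.3))
```

View pics/wl.png

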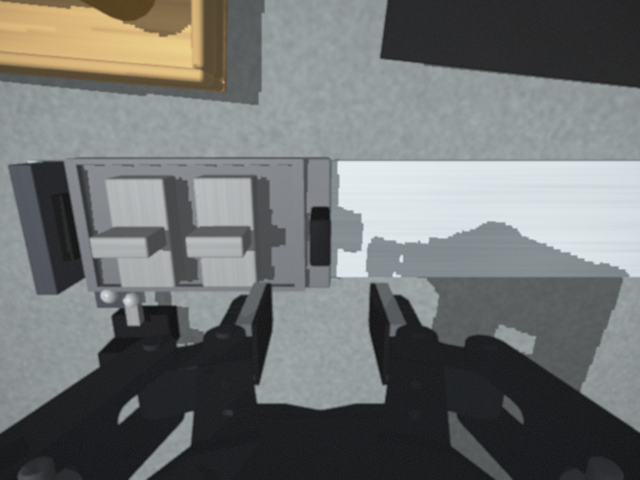

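The carriage is at the stop with about 261 mm of travel. The roller at px (132,300) sits fully out behind the strike at (108,296), and both blocks are flat inside the rim. I'll hand it in.

```bash
python3 -c "
from rig import ctrl
print(ctrl.finish_job())"
```

```text
the job is handed in; nothing more can be done
None
```

The job is handed in: the wood block, weight and jar are in the wooden box, both load blocks lie flat on the bed, and the carriage is clicked in at the end stop (about 261 mm of travel by camera); one block shifted after placing and I reset it before the push.

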